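Slide the trial-lens carriage round its L-shaped slot to the reading stop

ROBOT

A 7-joint arm with a two-finger parallel gripper is mounted at the origin on a cart in front of the work surface, level with it; the furniture and walls round the work are solid. World frame = base frame: x ahead of the robot, y to its left, z up, the work surface at z = 0. Lengths are in mm, angles in rad, forces in N, time in s.
With the tool pointing down it reaches from about 400 to 875 mm from the base axis. Payload 4.4 kg.
Tool frame: the origin (TCP) lies midway between the tips of the shut fingers; the grasp point (between the pads) lies 19 mm behind it; z points along the fingers, y is the line along which they close (so a half turn about z gives the same grasp; the last joint's range is limited). The gripper opens to 85 mm and grips with 20 to 120 N. Pads are 22 mm wide; open, the fingers measure 114 mm over their backs; the gripper's body (76 mm by 85 mm) begins 54 mm behind the grasp point. The pads swing forward as they close: fully open they stand 13 mm farther back than shut.
Start: joints at [-1.171, 0.628, 0.038, 1.517, -0.027, 0.996, -0.02], TCP at [291.919, 580.776, 231.313] pointing down, gripper open.
Joint ranges: [-3.06, 3.06], [-0.37, 2.12], [-1.25, 1.32], [0.18, 2.47], [-1.1, 4.24], [0.23, 1.98], [-2.94, 2.94]. Speed limits (rad/s): [2.57, 2.57, 3.14, 3.14, 3.14, 3.14, 3.14].

INTERFACE

Orientations are given as [roll, pitch, yaw] about the fixed x, y, z axes, in that order (R = Rz(yaw) Ry(pitch) Rx(roll)).
In Python, from cell import telemetry, eyes, ctrl, finder gives the robot as it stands.
- The arm moves only by the tool move_arm, never from a script. Its argument "steps" is a list of rows, each a list of 7 numbers: the turn, a rotation vector about the world's x, y, z in degrees, then the shift along the world's x, y, z in m, then the finger opening in m, from 0 to 0.0854. A call has 1 to 5 rows; each row shifts and turns the commanded pose from where the row before left it; what a row does not reach is not made up. A row lasts 1/10 s, in which the tool goes at most 50 mm and 8.59 degrees, less where a joint would pass 70% of its speed; a pose out of reach is approached as far as the arm can. A call with a gripper value outside its range is refused whole. The fingers move at their own pace and stop on an object; the grip force is fixed at half the most. Time passes only in rows, so rows that do not move let the fingers close. It gives the time, the measured TCP pose, the force, the opening and the grip force at its end, in the units of the state.
- telemetry.read_state(): the state, without advancing time (a new reading comes with each control period).
- eyes.get_image(name): name is "side" or "top" or "wrist"; returns (picture, depth): 480x640x3 uint8, blue, green, red; 480x640 float32, mm along the optical axis (not along the pixel's ray), 0 where there is no reading.
- eyes.calibration(name): a dict with "fx", "fy", "cx", "cy" (pixels), "distortion" ([k1, k2, p1, p2, k3] as OpenCV has them; the pictures are not rectified), "position" and "attitude" of the camera in the world. Camera axes: x right, y down, z forward; pixel columns grow to the right and rows downward; lengths in mm; the calibration is good to about 2 mm. A picture is of the moment at which its call begins: read the wrist's pose just before it. calibration takes no time and is no camera call; for the wrist camera it gives the pose at the moment of the call.
- ctrl.finish_job(): hands the job in; it is judged then, once.
Trained networks look in the newest picture that a camera, given by its name, has taken for a name from the list of things; names that differ only in an ending like _2 or _b are one class to them, and where a whole thing is asked for, a point or a joint stands for the part that bears it (a point fixed in the world has none). Each returns a list of dicts, best first, with "confidence" (0 to 1); they miss things now and then, are a little off and sometimes report something else, mostly with a low value. They report only what shows in the picture. A call takes as long as a camera call. They do not tell look-alikes from the thing itself.
- finder.boxes_of(camera, name): "location" ([x, y, z] in mm, in the coordinates of the camera as it stood for that picture, good to about 4 mm: the middle of the surface that is visible of it).
- finder.cut_out(camera, name): "mask" (480x640 bool, what is visible of it).
- finder.pinpoint(camera, name): "location" ([x, y, z] in mm, in the coordinates of the camera as it stood for that picture, good to about 4 mm: a listed point, or the origin of a listed thing).
The state is a dict: "clock": time; "qpos": joint angles; "qd": joint speeds; "tau": joint torques, N m; "eef_pos": TCP position; "tool_rot": TCP orientation; "force": force on the tool from outside, world axes, zero at the start; "torque": the same for the moment, N m; "width": finger opening in mm; "gripper_force": force on a finger pad.
Only numpy, scipy, OpenCV 4.12 (cv2) and the standard library are available. Lean on these libraries where they do the work, as an engineer would, in place of code of your own. Each camera call takes 0.05 s, during which the arm holds its last target. There are 200 camera calls.

TASK

On the slotted lens-checking board, push the round carriage with the trial lens along the slot to the corner, round it, and on until its guide pin is fully home at the far end of the slot, at the curved fence. Only push against the side of its round foot from outside, with the gripper closed: do not grip, straddle or lift the carriage and keep off the lens on top. Leave everything else on the desk where it is, and finish clear of everything.

Things in the scene. Friction and masses are not known exactly. Their poses are not given: they have to be found in the camera images.
- board: Fixed grey board, 210 (its x) x 270 (its y) x 16 mm high, aluminium edges; origin at the centre of its underside. A 19 mm wide L-shaped slot goes through it: the long leg along the board's y at board x = -50 mm, the short leg along its +x from the corner at board y = -60 mm. A low curved aluminium fence (radius 41, 8 mm high) stands round the far end of the short leg.
- slot_start (a point): On the board's top face (16 mm above the desk), at the closed outer end of the long leg: where the pin's centre is with the pin against that end. Board frame (-50, +80, 16) mm.
- slot_corner (a point): On the board's top face at the corner of the L, where the centre lines of the two legs meet, 140 mm from slot_start. Board frame (-50, -60, 16) mm.
- slot_end (a point): On the board's top face at the far end of the short leg, 95 mm from the corner: where the pin's centre is with the pin against the end of the slot. Board frame (45, -60, 16) mm.
- carriage: Loose white round carriage, about 0.2 kg: foot 70 mm across, 18 mm high, resting on the board; under its centre a guide pin 14 mm across, 12 mm long, stands in the slot (2.5 mm play each side). A trial lens fixed flat on top stays inside the foot outline (top 27 mm above the board). Origin: centre of the foot underside. Starts part-way along the long leg, turned any way; slides with friction of 1 to 4 N, stays where left.
- tin: Bystander: loose round tin 40 mm across, 18 mm high, standing on the board inside the L; origin at the centre of its underside.
- case: Bystander: loose small blue case 56 x 66 x 30 mm on the desk beside the board's +y edge; origin at the centre of its underside.
- drops: Bystander: loose upright drop bottle 26 mm across, 62 mm high, on the desk beyond the board's +x edge; origin at the centre of its underside.
- spare_lens: Bystander: loose trial lens 38 x 53 x 9 mm lying on the desk before the board's -x edge; origin at its underside.
- light: Bystander: loose penlight 120 mm long, 15 mm thick, lying on the desk beside the board's -y edge; origin at its underside, mid-length.
- gel: Bystander: loose upright white bottle 44 mm across, 85 mm high, on the desk near its front right; origin at the centre of its underside. Behind it, at the back right of the desk, stands a fixed eye instrument 600 mm tall (x from 0.55, y from -0.18 to -0.52 m; eyepiece at 430 to 530 mm): bring the arm to the board in front of it, close to the base.
Mind the look-alikes: they are no part of the job. Several things look just like the carriage: the one meant starts nearest to the robot's base.

How it is judged:
By the outcome, as a careful person would: the job done as asked, in the order asked, and still so for the second after the job is handed in, with the robot touching nothing.
It also fails if it takes over 54 s, if anything falls off the work surface, if the arm or the gripper's body presses on something with over 40 N, if the wrist force passes 120 N, or if a joint passes its speed limit or range.

## Working session

There is one attempt and no reset: what is moved stays moved. The work goes in short steps, Python scripts to look and compute and a tool call to move; the robot and the scene stay as the last step left them, time stands still between calls to the robot, and variables do not carry over. Pictures are saved under pics/ and viewed, at most 10 in all, crops included, and the job is handed in when it is done.

Besides the shell and the picture viewer there is one more tool, called in YAML: its name, and indented under it one key for each argument. move_arm: Moves the arm, as the interface text tells. Its arguments: {"type":"object","properties":{"steps":{"type":"array"}},"required":["steps"]}

```bash
mkdir -p pics
cat > h.py <<'E'
import numpy as np,cv2
from cell import telemetry,eyes,ctrl,finder
from scipy.spatial.transform import Rotation as R
def rot(c):
    a=np.array(c["attitude"],float)
    if a.shape==(3,3): return a
    return R.from_euler('xyz',a).as_matrix() if a.size==3 else R.from_quat(a).as_matrix()
def w(c,p): return rot(c)@np.array(p)+np.array(c["position"])
def pix(c,P):
    P=rot(c).T@(np.array(P,float)-np.array(c["position"]))
    K=np.array([[c["fx"],0,c["cx"]],[0,c["fy"],c["cy"]],[0,0,1]])
    return cv2.projectPoints(P.reshape(1,3),np.zeros(3),np.zeros(3),K,np.array(c["distortion"]))[0].ravel()
E
python3 - <<'E'
from h import *
for cam in ["top","side"]:
    im,d=eyes.get_image(cam); cv2.imwrite(f"pics/{cam}0.png",im); c=eyes.calibration(cam)
    print(cam,c["position"],c["attitude"])
    for n in ["carriage","slot_start","slot_corner","slot_end","board","tin"]:
        for r in finder.pinpoint(cam,n): 
            p=w(c,r["location"]); print(n,round(r["confidence"],2),p.round(0),pix(c,p).round(0))
print(telemetry.read_state())
E
```

```text
top [ 460.81849013   -6.93481181 1482.77438944] [-3.05876658 -0.01056118 -1.59029453]
carriage 0.75 [551. 361.  13.] [187. 251.]
carriage 0.59 [653. 376.  10.] [182. 216.]
carriage 0.55 [523. 194.  18.] [246. 260.]
carriage 0.2 [678. 277.   4.] [217. 207.]
slot_start 0.89 [531. 205.  17.] [242. 257.]
slot_start 0.7 [507. -53.  -3.] [333. 265.]
slot_corner 0.63 [480.  75.  11.] [288. 275.]
slot_corner 0.25 [443. 216.   1.] [239. 289.]
slot_end 0.68 [573.  36.  19.] [301. 241.]
board 0.75 [548. 112.  -1.] [275. 251.]
board 0.38 [444. 217.   3.] [239. 288.]
tin 0.65 [636. 165.  14.] [256. 220.]
side [376.93296638 756.30761071 993.14164969] [-2.44418625  0.00822478 -2.86270742]
carriage 0.94 [654. 380.  12.] [238. 393.]
carriage 0.66 [553. 364.  11.] [292. 399.]
carriage 0.62 [523. 192.  16.] [332. 324.]
carriage 0.55 [636. 174.  13.] [282. 306.]
slot_start 0.64 [528. 204.  13.] [328. 330.]
slot_corner 0.75 [548. 111.  -2.] [330. 295.]
slot_corner 0.62 [476.  75.  13.] [367. 285.]
slot_corner 0.37 [508. -52.   0.] [366. 242.]
slot_end 0.81 [571.  36.  16.] [329. 261.]
board 0.98 [549. 113.   1.] [330. 294.]
tin 0.73 [632. 172.  14.] [284. 305.]
{'clock': 0.7, 'qpos': array([-1.17080864,  0.62835491,  0.03851027,  1.51740728, -0.02702046,
        0.99627416, -0.01998859]), 'qd': array([ 7.37935564e-05,  7.79351016e-04,  7.70403780e-04,  8.11880157e-04,
       -1.07929723e-03,  4.05339133e-04, -1.26485438e-04]), 'tau': array([-1.00316669e-03, -5.63109291e+01,  1.22537244e+00, -1.93747616e+01,
        1.10405887e-02,  1.44584828e-03,  6.99203980e-06]), 'eef_pos': array([291.91837325, 580.7874672 , 231.34051361]), 'tool_rot': array([ 3.14151885e+00, -5.09146843e-05,  2.67577179e+00]), 'force': array([-0.30069994, -0.9086188 ,  0.31904742]), 'torque': array([0.02744901, 0.0012375 , 0.04950598]), 'gripper_force': 0.0, 'width': 85.17442445854442}
```

Run:
```python
import cv2
a=cv2.imread("pics/top0.png")[170:330,150:360]; b=cv2.imread("pics/side0.png")[200:440,200:420]
a=cv2.resize(a,(400,305),interpolation=cv2.INTER_CUBIC);b=cv2.resize(b,(400,436))
a=cv2.copyMakeBorder(a,0,131,0,0,cv2.BORDER_CONSTANT)
cv2.imwrite("pics/c0.png",cv2.hconcat([a,b]))
```

```text
(no output)
```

View pics/c0.png

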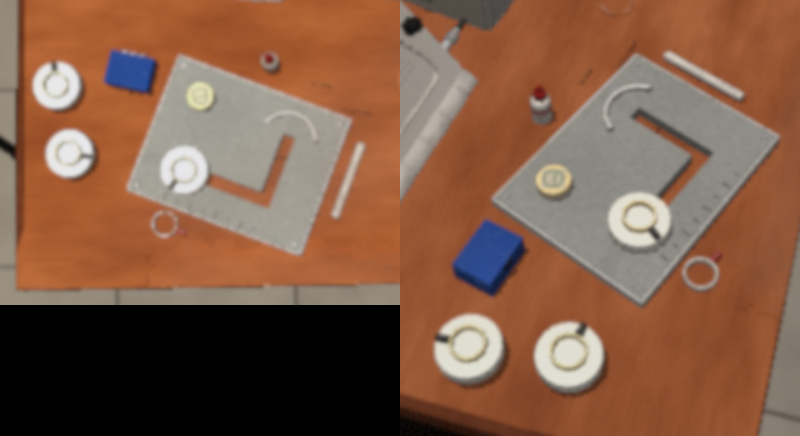

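View pics/side0.png

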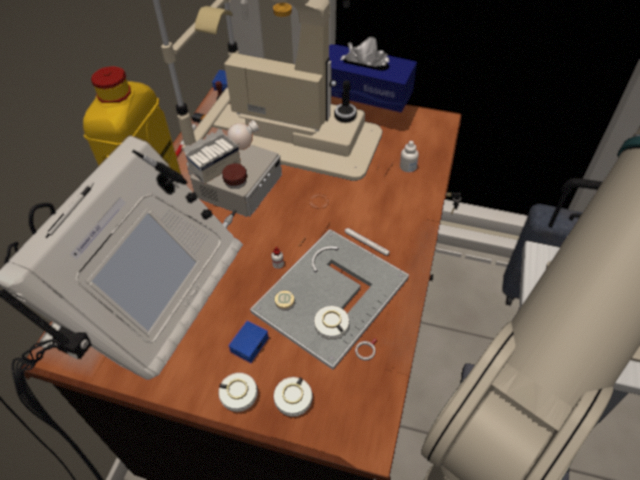

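The picture shows the board with the carriage at about (332,324) in the side view, near the long leg's outer end. The tin is inside the L, the case is off to the side, and the two look-alikes are farther out at +y. The network's points agree with this. Next I'll move above the approach side with the gripper closed.

move_arm:
  steps:
    - [0,0,4.7,0.03,-0.038,0,0]
    - [0,0,0,0.03,-0.038,0,0]
    - [0,0,0,0.03,-0.038,0,0]
    - [0,0,0,0.03,-0.038,0,0]
    - [0,0,0,0.03,-0.038,0,0]

```text
clock: 1.2
eef_pos: [442.9, 389.3, 231.5]
tool_rot: [3.141, 0.0, 2.758]
force: [0.6, 0.6, 0.2]
width: 12.2
gripper_force: 0.0
```

move_arm:
  steps:
    - [0,0,0,0.03,-0.038,0,0]
    - [0,0,0,0.03,-0.038,0,0]
    - [0,0,0,0.03,-0.038,0,0]
    - [0,0,0,0.018,-0.024,0,0]
    - [0,0,0,0,0,0,0]

```text
clock: 1.7
eef_pos: [553.7, 246.3, 231.4]
tool_rot: [-3.139, 0.004, 2.749]
force: [-0.4, 0.1, -0.8]
width: -0.3
gripper_force: 0.0
```

```bash
cat > look.py <<'E'
from h import *
import sys
def look(names=["carriage","slot_start","slot_corner","slot_end","board","tin","case"],save=None):
    s=telemetry.read_state(); c=eyes.calibration("wrist"); im,d=eyes.get_image("wrist")
    if save: cv2.imwrite(f"pics/{save}.png",im)
    for n in names:
        for r in finder.pinpoint("wrist",n):
            p=w(c,r["location"]); print(n,round(r["confidence"],2),p.round(1),pix(c,p).round(0))
    print(s["eef_pos"],s["tool_rot"],s["force"],s["width"])
look(save=sys.argv[1])
E
python3 look.py w1
```

```text
carriage 0.9 [525.  190.4  18.1] [256. 205.]
carriage 0.86 [654.7 376.9  12.4] [454. 246.]
carriage 0.8 [555.4 362.5   9.3] [415. 169.]
slot_corner 0.94 [478.3  79.4  15.2] [147. 204.]
slot_end 0.95 [569.8  37.   15.2] [156. 288.]
board 0.66 [546.4 111.4   3.4] [205. 245.]
tin 0.82 [634.  167.5  16.4] [279. 296.]
case 0.91 [675.9 273.1   1.6] [373. 290.]
[553.70584604 246.2806797  231.43417822] [-3.13940586  0.00372415  2.74852823] [-0.41975016  0.10125379 -0.82896715] -0.29788968917324427
```

View pics/w1.png

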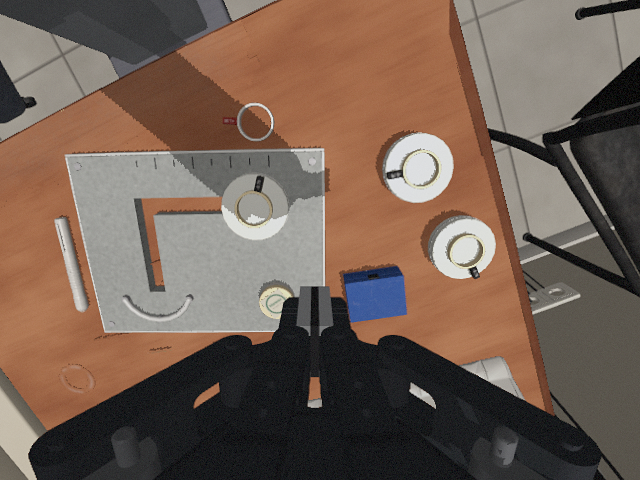

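The wrist view agrees: carriage at px (256,205), slot visible, and the approach spot above the board's +y edge is free. I'll use board yaw ≈ -22.5° and slot corner ≈ (478,76). Next I descend behind the carriage.

move_arm:
  steps:
    - [0,0,0,-0.004,0.003,-0.048,0]
    - [0,0,0,0,0,-0.048,0]
    - [0,0,0,0,0,-0.048,0]
    - [0,0,0,0,0,-0.044,0]
    - [0,0,0,0,0,-0.02,0]

```text
clock: 2.6
eef_pos: [543.0, 255.4, 19.4]
tool_rot: [-3.137, -0.004, 2.759]
force: [-0.5, -0.2, -0.4]
width: -0.1
gripper_force: 0.0
```

move_arm:
  steps:
    - [0,0,0,0,0,0,0]
    - [0,0,0,-0.0031,-0.0074,0,0]
    - [0,0,0,-0.0038,-0.0092,0,0]
    - [0,0,0,-0.0038,-0.0092,0,0]
    - [0,0,0,0,0,0,0]

```text
clock: 3.1
eef_pos: [535.4, 227.7, 24.7]
tool_rot: [-3.141, 0.001, 2.755]
force: [0.5, -0.7, -0.8]
width: -0.1
gripper_force: 0.0
```

```bash
python3 look.py w2
```

```text
carriage 0.97 [653.  378.3  13. ] [632. 373.]
carriage 0.81 [552.  362.2  10.7] [578. 224.]
carriage 0.75 [521.1 179.1  12.5] [215. 301.]
slot_end 0.8 [567.1  38.2  16.7] [ 45. 443.]
board 0.72 [548.9 113.    3.2] [142. 370.]
[535.39786054 227.72684227  24.68830427] [-3.14124623e+00  1.16838219e-03  2.75544751e+00] [ 0.5098251  -0.72631435 -0.78012833] -0.1322742634016267
```

View pics/w2.png

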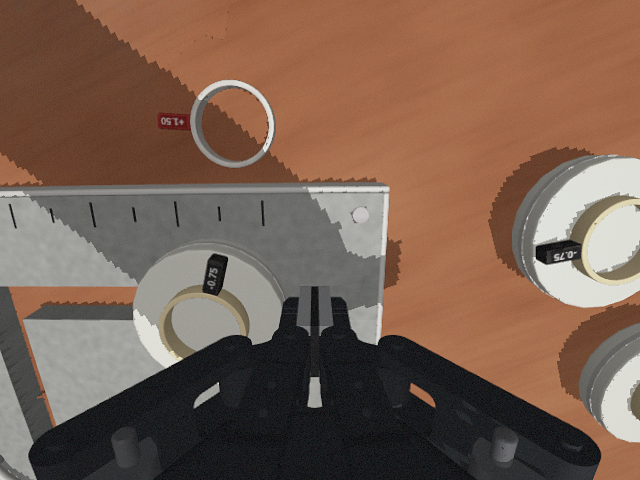

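The fingers are touching the carriage's foot at px (280,315), about 5 mm off-centre. I'll push along the long leg and correct sideways on the way.

move_arm:
  steps:
    - [0,0,-0.2,-0.0036,-0.0115,0,0]
    - [0,0,-0.1,-0.0036,-0.0115,0,0]
    - [0,0,0,-0.0036,-0.0115,0,0]
    - [0,0,0,-0.0036,-0.0115,0,0]
    - [0,0,0,-0.0036,-0.0115,0,0]

```text
clock: 4.0
eef_pos: [516.8, 171.0, 23.4]
tool_rot: [-3.141, -0.0, 2.752]
force: [0.9, 1.7, 0.6]
width: 0.2
gripper_force: 0.5
```

```bash
python3 look.py w3
```

```text
carriage 0.76 [499.1 124.5  13.3] [214. 296.]
slot_start 0.92 [534.4 200.4  16.5] [381. 306.]
slot_corner 0.55 [476.8  76.2  18.4] [104. 296.]
[516.84273299 170.99667401  23.38368034] [-3.14133008e+00 -3.21874121e-05  2.75187767e+00] [0.86260828 1.66509705 0.57538206] 0.2380995804615261
```

move_arm:
  steps:
    - [0,0,0,-0.0038,-0.0092,0,0]
    - [0,0,0,-0.0038,-0.0092,0,0]
    - [0,0,0,-0.0038,-0.0092,0,0]
    - [0,0,0,-0.0031,-0.0074,0,0]
    - [0,0,0,-0.0023,-0.0055,0,0]

```text
clock: 4.9
eef_pos: [500.0, 130.7, 23.3]
tool_rot: [-3.141, -0.0, 2.752]
force: [0.6, 1.0, -0.0]
width: -0.0
gripper_force: 0.4
```

move_arm:
  steps:
    - [0,0,0,-0.0015,-0.0037,0,0]
    - [0,0,0,-0.0008,-0.0018,0,0]
    - [0,0,0,0,0,0,0]

```text
clock: 5.2
eef_pos: [498.0, 126.2, 23.3]
tool_rot: [-3.141, -0.0, 2.752]
force: [-0.1, -0.1, 0.4]
width: -0.0
gripper_force: 0.0
```

```bash
python3 look.py w4
```

```text
carriage 0.85 [481.9  79.9  12.1] [217. 297.]
slot_start 0.78 [536.4 202.7  17.6] [484. 309.]
board 0.78 [546.8 114.2   1.8] [326. 363.]
case 0.65 [6.758e+02 2.734e+02 1.000e-01] [619. 431.]
[498.01164928 126.19803771  23.30575719] [-3.14138237e+00 -1.75041554e-04  2.75231447e+00] [-0.06911154 -0.09403324  0.42783946] -0.016060076977419062
```

View pics/w4.png

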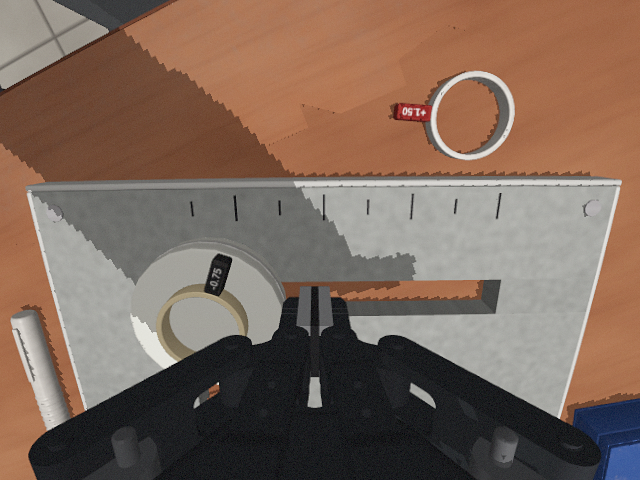

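The carriage, at px (210,310), is about 5 mm from the corner. I'll creep until the wall is felt.

move_arm:
  steps:
    - [0,0,0,-0.0008,-0.0018,0,0]
    - [0,0,0,-0.0008,-0.0018,0,0]
    - [0,0,0,-0.0004,-0.0009,0,0]

```text
clock: 5.9
eef_pos: [496.1, 121.8, 23.3]
tool_rot: [3.142, 0.0, 2.752]
force: [0.9, 1.4, 0.2]
width: 0.1
gripper_force: 0.3
```

move_arm:
  steps:
    - [0,0,0,-0.0004,-0.0009,0,0]
    - [0,0,0,-0.0004,-0.0009,0,0]

```text
clock: 6.1
eef_pos: [495.4, 120.1, 23.3]
tool_rot: [3.141, 0.0, 2.753]
force: [0.5, 0.2, -0.7]
width: -0.1
gripper_force: 0.3
```

move_arm:
  steps:
    - [0,0,0,-0.0004,-0.0009,0,0]
    - [0,0,0,-0.0004,-0.0009,0,0]
    - [0,0,0,0,0,0,0]

```text
clock: 6.4
eef_pos: [494.5, 118.2, 23.3]
tool_rot: [-3.141, -0.0, 2.752]
force: [0.2, 0.9, -0.0]
width: -0.1
gripper_force: 0.2
```

move_arm:
  steps:
    - [0,0,0,-0.0004,-0.0009,0,0]
    - [0,0,0,-0.0004,-0.0009,0,0]
    - [0,0,0,0,0,0,0]

```text
clock: 6.7
eef_pos: [494.0, 116.9, 23.4]
tool_rot: [3.141, 0.0, 2.753]
force: [0.6, 0.7, -0.4]
width: -0.3
gripper_force: 0.8
```

move_arm:
  steps:
    - [0,0,0,-0.0004,-0.0009,0,0]
    - [0,0,0,-0.0004,-0.0009,0,0]
    - [0,0,0,0,0,0,0]

```text
clock: 7.0
eef_pos: [494.0, 116.5, 23.6]
tool_rot: [3.139, 0.001, 2.754]
force: [1.4, 5.3, 0.2]
width: -0.2
gripper_force: 2.5
```

```bash
python3 look.py w5
python3 - <<'E'
from h import *
for cam in ["top","side"]:
    im,d=eyes.get_image(cam); c=eyes.calibration(cam)
    for n in ["carriage","slot_corner","slot_end"]:
        for r in finder.pinpoint(cam,n):
            print(cam,n,round(r["confidence"],2),w(c,r["location"]).round(1))
E
```

```text
carriage 0.97 [477.4  71.5  16.7] [216. 299.]
slot_start 0.73 [533.1 201.3  15. ] [497. 302.]
case 0.71 [676.  273.5  -0.8] [631. 428.]
[494.00060666 116.47960349  23.63655469] [3.13857674e+00 1.43572178e-03 2.75380391e+00] [1.35657097 5.27607388 0.1659518 ] -0.17907738064394876
top carriage 0.9 [553.8 363.5  10.9]
top carriage 0.81 [480.3  71.7  20.7]
top carriage 0.68 [655.7 376.9  12.7]
top slot_corner 0.59 [479.3  73.3  12.8]
top slot_corner 0.33 [ 5.481e+02  1.139e+02 -5.000e-01]
top slot_end 0.8 [570.   36.   17.4]
top slot_end 0.35 [ 5.469e+02  1.109e+02 -5.000e-01]
side carriage 0.94 [551.6 361.6  10.3]
side carriage 0.9 [651.  381.7  12. ]
side carriage 0.72 [479.4  71.3  16.1]
side slot_corner 0.97 [474.8  74.1  10.5]
side slot_end 0.97 [569.   36.5  15.4]
```

View pics/w5.png

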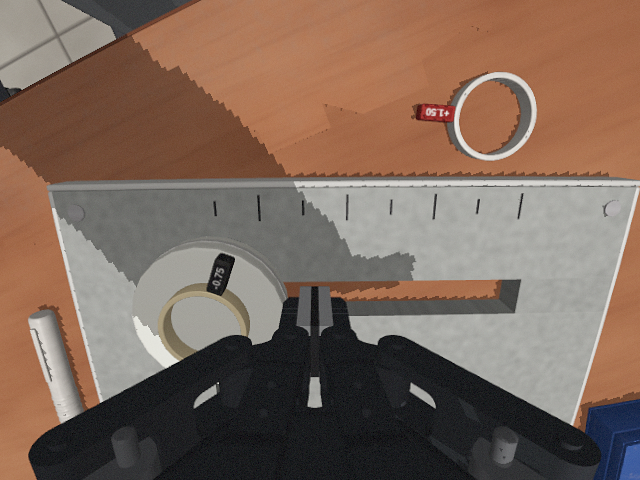

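Contact at 5.5 N means the carriage is at the corner wall, about (478.5,71.5). Now I back off, lift, and go round to its -x side.

move_arm:
  steps:
    - [0,0,0,0.0046,0.0111,0,0]
    - [0,0,0,0,0,0.03,0]
    - [0,0,0,0,0,0.03,0]
    - [0,0,0,-0.025,-0.011,0,0]
    - [0,0,0,-0.025,-0.011,0,0]

```text
clock: 8.3
eef_pos: [447.6, 103.7, 84.1]
tool_rot: [3.141, 0.001, 2.752]
force: [-0.3, 0.1, -0.5]
width: -0.1
gripper_force: 0.0
```

move_arm:
  steps:
    - [0,0,0,-0.025,-0.01,0,0]
    - [0,0,0,0,0,0,0]
    - [0,0,0,0,0,0,0]

```text
clock: 8.6
eef_pos: [422.5, 93.7, 83.4]
tool_rot: [-3.141, -0.0, 2.752]
force: [0.6, 0.2, 1.0]
width: 0.2
gripper_force: 0.0
```

Now descend 60 mm and approach the foot gently.

move_arm:
  steps:
    - [0,0,0,0,0,-0.025,0]
    - [0,0,0,0,0,-0.02,0]
    - [0,0,0,0,0,-0.012,0]
    - [0,0,0,0,0,-0.003,0]
    - [0,0,0,0,0,0,0]

```text
clock: 9.1
eef_pos: [421.0, 91.5, 35.4]
tool_rot: [-3.131, -0.005, 2.753]
force: [0.0, 0.1, -0.2]
width: -0.1
gripper_force: 0.0
```

move_arm:
  steps:
    - [0,0,0,0.0055,-0.0023,0,0]
    - [0,0,0,0.0055,-0.0023,0,0]
    - [0,0,0,0.0055,-0.0023,0,0]
    - [0,0,0,0.0055,-0.0023,0,0]

```text
clock: 9.5
eef_pos: [442.9, 81.8, 36.4]
tool_rot: [-3.131, -0.004, 2.753]
force: [0.8, 0.2, -0.8]
width: 0.0
gripper_force: 0.0
```

```bash
python3 look.py w6
```

```text
slot_start 0.59 [536.8 201.1  17.5] [568. 353.]
slot_corner 0.43 [4.439e+02 2.207e+02 1.000e-01] [553. 185.]
board 0.61 [549.7 113.3   3.6] [422. 401.]
[442.91015037  81.75452178  36.38756642] [-3.13120357 -0.00376657  2.75273853] [ 0.82894001  0.18880972 -0.8283301 ] 0.013004814856527042
```

View pics/w6.png

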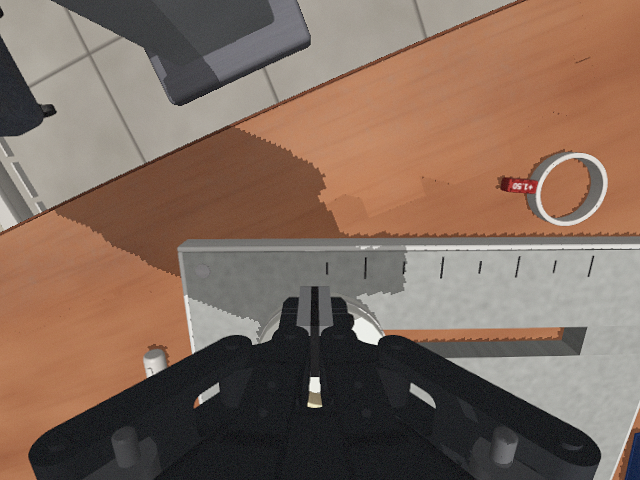

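The arm stopped short of the commanded height (TCP z is 36), so the tip is just over the foot rim. I'll lift straight up and check the joints.

move_arm:
  steps:
    - [0,0,0,0,0,0.04,0]
    - [0,0,0,-0.011,0.0046,0.01,0]
    - [0,0,0,-0.011,0.0046,0,0]
    - [0,0,0,0,0,0,0]

```text
clock: 10.3
eef_pos: [417.4, 91.6, 85.9]
tool_rot: [-3.13, -0.006, 2.755]
force: [0.5, 0.9, -0.0]
width: 0.3
gripper_force: 0.0
```

Run:
```python
from h import *
s=telemetry.read_state(); print(s["qpos"].round(3),s["eef_pos"],s["tool_rot"])
for cam in ["top","side"]:
    im,d=eyes.get_image(cam); c=eyes.calibration(cam); cv2.imwrite(f"pics/{cam}7.png",im)
    for r in finder.pinpoint(cam,"carriage"): print(cam,round(r["confidence"],2),w(c,r["location"]).round(1))
```

```text
[-0.076  0.608 -0.301  2.229  0.488  0.38   0.399] [417.41367344  91.55354105  85.93582931] [-3.1295715  -0.00636895  2.75528147]
top 0.88 [477.7  72.6  17.8]
top 0.88 [653.7 377.6  11.8]
top 0.7 [552.4 363.3  13. ]
top 0.17 [675.  273.4   3.6]
side 0.91 [653.  380.3  10.5]
side 0.74 [551.7 363.1  11.6]
side 0.62 [479.7  71.9  15.6]
```

move_arm:
  steps:
    - [-0.6,0.3,0,0.0125,-0.001,0,0]
    - [0,0,0,0,0,-0.012,0]
    - [0,0,0,0,0,-0.012,0]
    - [0,0,0,0,0,-0.012,0]
    - [0,0,0,0,0,-0.008,0]

```text
clock: 11.0
eef_pos: [432.2, 89.9, 40.9]
tool_rot: [-3.118, -0.006, 2.753]
force: [0.6, -0.1, 0.4]
width: 0.2
gripper_force: 0.0
```

Run:
```python
from h import *
s=telemetry.read_state(); print(s["qpos"].round(3),s["eef_pos"],s["tool_rot"])
```

```text
[-0.131  0.708 -0.217  2.209  0.55   0.298  0.351] [432.24105294  89.93923017  40.91060695] [-3.11828648 -0.00643837  2.75282398]
```

q6 is close to its lower limit of 0.23. A 5° lean eases it, so I'll add that and continue the descent.

move_arm:
  steps:
    - [0.6,2.5,0,0,0,0,0]
    - [0.6,2.5,0,0,0,0,0]
    - [0,0,0,0,0,-0.008,0]
    - [0,0,0,0,0,-0.006,0]
    - [0,0,0,0,0,-0.004,0]

```text
clock: 11.5
eef_pos: [431.4, 90.0, 23.2]
tool_rot: [-3.104, -0.095, 2.753]
force: [-0.2, 0.8, -0.6]
width: -0.2
gripper_force: 0.0
```

Run:
```python
from h import *
s=telemetry.read_state(); print(s["qpos"].round(3),s["eef_pos"],s["tool_rot"],s["force"])
im,d=eyes.get_image("side"); c=eyes.calibration("side")
for r in finder.pinpoint("side","carriage"): print(round(r["confidence"],2),w(c,r["location"]).round(1))
```

```text
[-0.036  0.774 -0.316  2.139  0.506  0.399  0.426] [431.40503834  89.98139936  23.24924948] [-3.10432053 -0.09488264  2.75277436] [-0.16312178  0.79470744 -0.57046932]
0.91 [550.2 365.4   9.3]
0.8 [477.7  71.7  15.6]
```

The TCP is now at z 23, 50 mm behind the carriage centre and on line. Pushing along the short leg.

move_arm:
  steps:
    - [0,0,0,0.0046,-0.0019,0,0]
    - [0,0,0,0.0083,-0.0034,0,0]
    - [0,0,0,0.0083,-0.0034,0,0]
    - [0,0,0,0.0083,-0.0034,0,0]
    - [0,0,0,0.0083,-0.0034,0,0]

```text
clock: 12.1
eef_pos: [471.2, 74.2, 24.3]
tool_rot: [-3.106, -0.094, 2.752]
force: [-0.9, 0.8, 0.9]
width: 0.2
gripper_force: 0.6
```

```bash
python3 look.py w8
python3 - <<'E'
from h import *
for cam in ["top","side"]:
    im,d=eyes.get_image(cam); c=eyes.calibration(cam)
    for n in ["carriage"]:
        for r in finder.pinpoint(cam,n):
            print(cam,n,round(r["confidence"],2),w(c,r["location"]).round(1))
E
```

```text
carriage 0.58 [512.2  54.8  15.9] [309. 378.]
slot_start 0.86 [532.5 200.1  17.7] [594. 318.]
board 0.76 [545.9 112.8   0.9] [426. 378.]
[471.1557049   74.17857676  24.26182646] [-3.10568731 -0.09396482  2.75165576] [-0.93072481  0.80799782  0.93719956] 0.16649691445068662
top carriage 0.83 [551.2 364.7  13.7]
top carriage 0.69 [654.4 378.   11.3]
top carriage 0.18 [546.7 112.3   1.1]
side carriage 0.8 [519.   56.3  18. ]
side carriage 0.58 [553.2 360.7   8.8]
side carriage 0.56 [651.7 383.5  11.3]
```

move_arm:
  steps:
    - [0,0,0,0.0083,-0.0034,0,0]
    - [0,0,0,0.0083,-0.0034,0,0]
    - [0,0,0,0.0083,-0.0034,0,0]
    - [0,0,0,0.0083,-0.0034,0,0]
    - [0,0,0,0.0074,-0.0031,0,0]

```text
clock: 13.2
eef_pos: [511.7, 57.5, 24.1]
tool_rot: [-3.106, -0.094, 2.752]
force: [-1.2, 1.4, 0.2]
width: 0.1
gripper_force: 0.6
```

move_arm:
  steps:
    - [0,0,0,0.0028,-0.0011,0,0]
    - [0,0,0,0.0018,-0.0008,0,0]
    - [0,0,0,0.0009,-0.0004,0,0]
    - [0,0,0,0,0,0,0]

```text
clock: 13.6
eef_pos: [516.2, 55.7, 24.1]
tool_rot: [-3.105, -0.094, 2.753]
force: [-1.5, 0.7, 0.5]
width: -0.4
gripper_force: 0.2
```

move_arm:
  steps:
    - [0,0,0,0.0014,-0.0006,0,0]
    - [0,0,0,0.0014,-0.0006,0,0]
    - [0,0,0,0,0,0,0]

```text
clock: 13.9
eef_pos: [519.4, 54.4, 24.1]
tool_rot: [-3.106, -0.094, 2.752]
force: [0.3, -0.2, 0.1]
width: -0.1
gripper_force: 0.2
```

move_arm:
  steps:
    - [0,0,0,0.0014,-0.0006,0,0]
    - [0,0,0,0.0014,-0.0006,0,0]
    - [0,0,0,0.0009,-0.0004,0,0]

```text
clock: 14.2
eef_pos: [522.4, 53.1, 24.1]
tool_rot: [-3.105, -0.095, 2.752]
force: [-3.4, 1.6, 0.3]
width: -0.1
gripper_force: 1.6
```

move_arm:
  steps:
    - [0,0,0,0.0009,-0.0004,0,0]
    - [0,0,0,0.0009,-0.0004,0,0]
    - [0,0,0,0,0,0,0]

```text
clock: 14.5
eef_pos: [522.5, 53.0, 24.1]
tool_rot: [-3.105, -0.098, 2.753]
force: [-5.6, 2.8, 3.1]
width: 0.3
gripper_force: 3.2
```

move_arm:
  steps:
    - [0,0,0,0.0009,-0.0004,0,0]
    - [0,0,0,0.0009,-0.0004,0,0]
    - [0,0,0,0,0,0,0]

```text
clock: 14.8
eef_pos: [522.6, 52.8, 24.1]
tool_rot: [-3.104, -0.101, 2.754]
force: [-8.1, 4.5, 6.9]
width: 0.1
gripper_force: 5.1
```

It has met the end: force is up to about 9 N with no motion. I'll check before backing off.

Run:
```python
from h import *
for cam in ["wrist","side","top"]:
    im,d=eyes.get_image(cam); c=eyes.calibration(cam); cv2.imwrite(f"pics/{cam}9.png",im)
    for n in ["carriage","slot_corner","board"]:
        for r in finder.pinpoint(cam,n)[:3]:
            print(cam,n,round(r["confidence"],2),w(c,r["location"]).round(1))
```

```text
wrist carriage 0.76 [566.3  36.6  12.9]
wrist board 0.66 [545.2 111.1   2.6]
side carriage 0.72 [569.3  37.4  17.5]
side carriage 0.71 [651.4 381.1  11.6]
side carriage 0.59 [549.8 362.6   9.3]
side slot_corner 0.64 [476.   72.9  13.7]
side board 0.82 [5.464e+02 1.085e+02 2.000e-01]
top carriage 0.74 [655.7 378.1  10. ]
top carriage 0.73 [552.9 361.4  13.7]
top slot_corner 0.89 [480.8  75.5  13.8]
top board 0.57 [547.4 112.2   1.1]
```

move_arm:
  steps:
    - [0,0,0,-0.0046,0.0019,0,0]
    - [0,0,0,-0.0092,0.0038,0,0]
    - [0,0,0,0,0,0.03,0]
    - [0,0,0,0,0,0.04,0]
    - [0,0,0,0,0,0.04,0]

```text
clock: 15.9
eef_pos: [512.4, 56.8, 135.1]
tool_rot: [-3.105, -0.094, 2.752]
force: [0.5, -0.7, 0.3]
width: -0.4
gripper_force: 0.0
```

move_arm:
  steps:
    - [0,0,0,-0.01,0.03,0.04,0]
    - [0,0,0,-0.01,0.04,0.04,0]
    - [0,0,0,-0.01,0.04,0,0]
    - [0,0,0,0,0.03,0,0]
    - [0,0,0,0,0,0,0]

```text
clock: 16.4
eef_pos: [483.6, 196.7, 209.3]
tool_rot: [-3.111, -0.093, 2.759]
force: [-0.9, 0.9, -0.1]
width: 0.1
gripper_force: 0.0
```

```bash
python3 look.py wa
python3 - <<'E'
from h import *
out=[]
for cam in ["side","top"]:
    im,d=eyes.get_image(cam); c=eyes.calibration(cam)
    for n in ["carriage","tin","spare_lens","light","drops","case"]:
        for r in finder.pinpoint(cam,n)[:3]:
            print(cam,n,round(r["confidence"],2),w(c,r["location"]).round(1))
    if cam=="side": out.append(cv2.resize(im[200:380,200:440],(800,600),interpolation=cv2.INTER_CUBIC))
cv2.imwrite("pics/sa.png",out[0])
E
```

```text
carriage 0.98 [651.7 378.7  12.5] [530. 312.]
carriage 0.83 [563.5  35.6  14.2] [214. 346.]
carriage 0.67 [552.  360.7  11.9] [490. 234.]
slot_start 0.93 [532.4 206.4  14.8] [345. 270.]
slot_corner 0.68 [476.   75.7  17.2] [211. 266.]
board 0.93 [545.7 111.4  -1. ] [270. 305.]
board 0.42 [534.1 204.9  14.3] [344. 272.]
case 0.83 [675.4 272.    2.2] [440. 357.]
[483.62757753 196.72580475 209.25330242] [-3.1107015  -0.09292473  2.75941205] [-0.93723684  0.92757946 -0.06536229] 0.08604090653108211
side carriage 0.82 [652.7 380.8  11.7]
side carriage 0.6 [567.1  34.3  15.6]
side carriage 0.57 [552.9 361.3  12.8]
side tin 0.59 [632.7 171.9  14.1]
side spare_lens 0.59 [ 4.412e+02  2.202e+02 -4.000e-01]
side drops 0.58 [684.9  68.2  -4.7]
side case 0.65 [673.3 272.6  -6.8]
top carriage 0.98 [653.2 377.9  14.8]
top carriage 0.94 [564.1  34.7  17.1]
top carriage 0.5 [552.6 361.5   9.4]
top tin 0.6 [562.6  37.1  16.9]
top tin 0.46 [638.4 165.8  13.9]
top light 0.73 [506.2 -50.7  -3.1]
top drops 0.55 [690.   62.3  -0.7]
top case 0.73 [677.5 276.   -0.7]
top case 0.26 [546.5 112.7  -1.4]
```

View pics/wa.png

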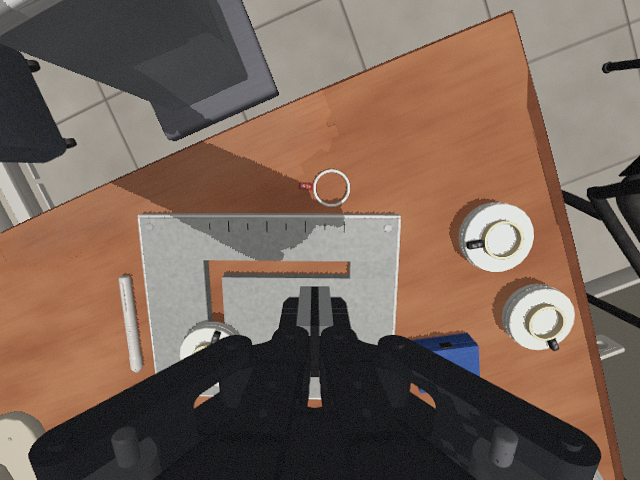

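The wrist view shows the carriage at px (210,345), at the end of the short leg, with everything else in place. I'll check the seating against the fence in the side crop.

View pics/sa.png

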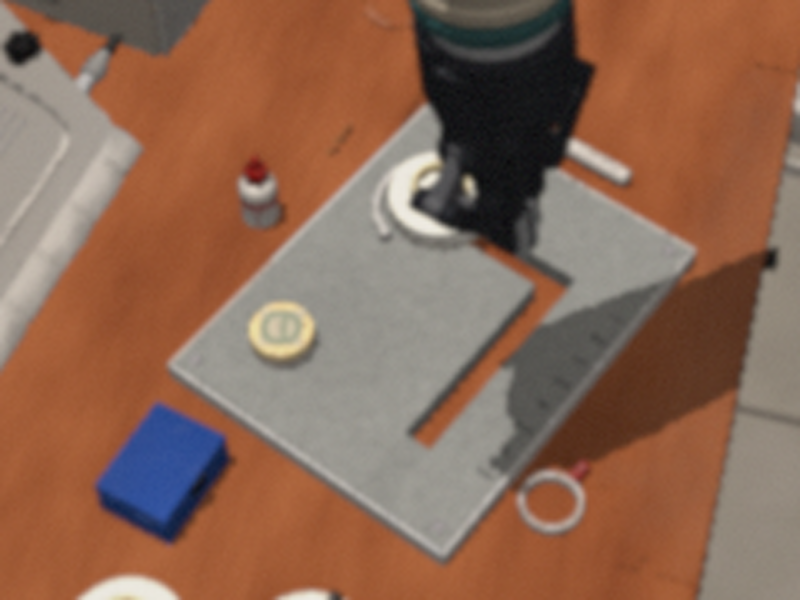

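The carriage sits inside the fence with a small, even gap. Its measured position matches the slot end within the measuring error, and it was stopped there by a firm wall. Everything else is where it was and the arm is clear, so I'm handing in.

```bash
python3 -c "
from cell import ctrl; print(ctrl.finish_job())"
```

```text
the job is handed in; nothing more can be done
None
```

I pushed the carriage along the slot, round the corner and up against the slot's far end at the fence, then handed the job in with the arm clear and nothing else visibly moved. On the first try at the short leg the fingers stopped too high and hung just over the foot's rim, but they showed no contact force and the carriage hadn't moved.

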